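Line up the ink refill bottles from dark to light

ROBOT

A 7-joint arm with a two-finger parallel gripper is mounted at the origin on a cart in front of the work surface, level with it; the furniture and walls round the work are solid. World frame = base frame: x ahead of the robot, y to its left, z up, the work surface at z = 0. Lengths are in m, angles in rad, forces in N, time in s.
With the tool pointing down it reaches from about 0.425 to 0.925 m from the base axis. Payload 6.8 kg.
Tool frame: the origin (TCP) lies between the finger pads; the fingertips stand 11 mm ahead of it and the grasp point (between the pads) lies 8 mm behind it; z points along the fingers, y is the line along which they close (so a half turn about z gives the same grasp; the last joint's range is limited). The gripper opens to 88 mm and grips with 3 to 60 N. Pads are 20 mm wide; open, the fingers measure 115 mm over their backs; the gripper's body (75 mm by 178 mm) begins 61 mm behind the grasp point.
Start: joints at [-1.296, 0.477, 0.022, 1.555, -0.011, 1.109, -0.083], TCP at [0.252, 0.626, 0.234] pointing down, gripper open.
Joint ranges: [-2.96, 2.96], [-0.34, 2.1], [-1.41, 1.46], [0.24, 2.44], [-1.37, 4.51], [0.17, 1.92], [-2.96, 2.96]. Speed limits (rad/s): [2.39, 2.39, 3.14, 3.14, 3.14, 3.14, 3.14].

INTERFACE

Orientations are given as a 3x3 rotation matrix whose columns are the frame's x, y, z axes.
In Python, from rig import env gives the robot as it stands.
- The arm moves only by the tool carry_out, never from a script. Its argument "targets" is text: rows parted by semicolons, each of 7 numbers parted by spaces: the shift along the tool's x, y, z each as a share of 200 mm, from -1 to 1, then the turn, a rotation vector about the tool's x, y, z each as a share of pi rad, from -1 to 1, then the opening, from -1 (shut) to 1 (fully open). A call has 1 to 20 rows; each row is the pose to reach, as a shift and turn from the pose commanded when the call began, along the tool's axes at that moment, turning the shorter way round; what a row does not reach only later rows make up. A row lasts 1/12 s, in which the tool goes at most 41.7 mm and 7.16 degrees, less where a joint would pass 70% of its speed; a pose out of reach is approached as far as the arm can. A call with a number of a shift or a turn outside -1 to 1 is refused whole. A call with a gripper value outside its range is refused whole. The fingers move at their own pace and stop on an object; the grip force is fixed at half the most. Time passes only in rows, so rows that repeat a pose let the fingers close. It gives the time, the measured TCP pose, the force, the opening and the grip force at its end, in the units of the state.
- env.read_state(): the state, without advancing time (a new reading comes with each control period).
- env.grab_frame(name): name is "scene" or "side" or "wrist"; returns a dict with "img" (384x512x3 uint8, blue, green, red), "depth" (384x512 float32, m along the optical axis (not along the pixel's ray), 0 where there is no reading), "fx", "fy", "cx", "cy" (pixels), "k1" (the pictures are not rectified: a ray, as slopes to the right and down, at radius r is drawn at 1 + k1 r^2 times it, then the intrinsics apply), "rvec" (rotation vector, rad) and "tvec" (3), from world to camera coordinates, as OpenCV has them. Camera axes: x right, y down, z forward; pixel columns grow to the right and rows downward; lengths in m; the calibration is good to about 2 mm. A picture is of the moment at which its call begins.
- env.close_job(): hands the job in; it is judged then, once.
Trained networks look in a picture, given as the dict that the camera call returned (one of the last four; its "shot" number tells which), for a name from the list of things; names that differ only in an ending like _2 or _b are one class to them, and where a whole thing is asked for, a point or a joint stands for the part that bears it (a point fixed in the world has none). Each returns a list of dicts, best first, with "confidence" (0 to 1); they miss things now and then, are a little off and sometimes report something else, mostly with a low value. They report only what shows in the picture. A call takes as long as a camera call. They do not tell look-alikes from the thing itself.
- env.boxes_of(query, picture): "rect" ([centre column, centre row, width, height] in pixels, round what is visible of it).
- env.spot_point(query, picture): "uv" ([column, row] in pixels: a listed point, or the origin of a listed thing).
The state is a dict: "time": time; "qpos": joint angles; "qd": joint speeds; "effort": joint torques, N m; "tcp_pos": TCP position; "eef_rot": TCP orientation; "ft_force": force on the tool from outside, world axes, zero at the start; "moment": the same for the moment, N m; "gripper_width": finger opening in m; "finger_force": force on a finger pad.
Only numpy, scipy, OpenCV 4.12 (cv2) and the standard library are available. Lean on these libraries where they do the work, as an engineer would, in place of code of your own. Each camera call takes 0.05 s, during which the arm holds its last target. There are 200 camera calls.

TASK

Line up the four ink refill bottles on the four green pads of the grey strip, from dark to light: black on the pad beside the black end block, then blue, then red, and yellow on the pad beside the white end block. Stand each bottle upright with its base wholly on its pad, let go of it, and do not knock any bottle over on the way.

Things in the scene. Friction and masses are not known exactly. Their poses are not given: they have to be found in the camera images.
- bottle_black: loose white round refill bottle with a black dropper cap and a label band in black. Body 43 mm in diameter up to the shoulder, which runs from about 78 to 98 mm up; cap collar 28 mm wide from there to 109 mm, nozzle 12 mm wide up to 130 mm. About 0.11 kg. Origin: centre of its underside; z up along the bottle. Can be gripped round the body, e.g. 65 to 78 mm up. May lean 2 degrees at rest
- bottle_blue: loose white round refill bottle with a blue dropper cap and a label band in cyan-blue. Body 43 mm in diameter up to the shoulder, which runs from about 78 to 98 mm up; cap collar 28 mm wide from there to 109 mm, nozzle 12 mm wide up to 130 mm. About 0.11 kg. Origin: centre of its underside; z up along the bottle. Can be gripped round the body, e.g. 65 to 78 mm up. May lean 2 degrees at rest
- bottle_red: loose white round refill bottle with a red dropper cap and a label band in magenta. Body 43 mm in diameter up to the shoulder, which runs from about 78 to 98 mm up; cap collar 28 mm wide from there to 109 mm, nozzle 12 mm wide up to 130 mm. About 0.11 kg. Origin: centre of its underside; z up along the bottle. Can be gripped round the body, e.g. 65 to 78 mm up. May lean 2 degrees at rest
- bottle_yellow: loose white round refill bottle with a yellow dropper cap and a label band in yellow. Body 43 mm in diameter up to the shoulder, which runs from about 78 to 98 mm up; cap collar 28 mm wide from there to 109 mm, nozzle 12 mm wide up to 130 mm. About 0.11 kg. Origin: centre of its underside; z up along the bottle. Can be gripped round the body, e.g. 65 to 78 mm up. May lean 2 degrees at rest
- pad_1: fixed green round pad, 64 mm across, 3 mm thick, with a white ring, on an grey strip (76 x 430 x 6 mm); leftmost (+y) seen from the robot of four, 85 mm apart along the strip. Origin: centre of its underside (6 mm above the table; top 3 mm higher); y along the row, to the left, x away from the robot. A lip on the strip's far edge, 12 mm above the table, is 34 mm from the pad centres
- pad_2: fixed green round pad, 64 mm across, 3 mm thick, with a white ring, on an grey strip (76 x 430 x 6 mm); second from the left of four, 85 mm apart along the strip. Origin: centre of its underside (6 mm above the table; top 3 mm higher); y along the row, to the left, x away from the robot. A lip on the strip's far edge, 12 mm above the table, is 34 mm from the pad centres
- pad_3: fixed green round pad, 64 mm across, 3 mm thick, with a white ring, on an grey strip (76 x 430 x 6 mm); third from the left of four, 85 mm apart along the strip. Origin: centre of its underside (6 mm above the table; top 3 mm higher); y along the row, to the left, x away from the robot. A lip on the strip's far edge, 12 mm above the table, is 34 mm from the pad centres
- pad_4: fixed green round pad, 64 mm across, 3 mm thick, with a white ring, on an grey strip (76 x 430 x 6 mm); the rightmost (-y) of four, 85 mm apart along the strip. Origin: centre of its underside (6 mm above the table; top 3 mm higher); y along the row, to the left, x away from the robot. A lip on the strip's far edge, 12 mm above the table, is 34 mm from the pad centres
- block_black: fixed black end block on the strip, 50 mm across the strip, 22 mm along it, 30 mm tall, standing past one end of the row of pads, 67.5 mm from the centre of the last pad; the white block is at the other end, and which end is which differs from start to start. Origin: centre of its underside
- block_white: fixed white end block on the strip, 50 mm across the strip, 22 mm along it, 30 mm tall, standing past one end of the row of pads, 67.5 mm from the centre of the last pad; the black block is at the other end, and which end is which differs from start to start. Origin: centre of its underside
Not all that is in view belongs to the job. Leave any orange look-alike of the bottle_black alone.

How it is judged:
By the outcome, as a careful person would: the job done as asked, in the order asked, and still so for the second after the job is handed in, with the robot touching nothing.
It also fails if it takes over 112 s, if anything falls off the work surface, if the arm or the gripper's body presses on something with over 40 N, if the wrist force passes 120 N, or if a joint passes its speed limit or range.

## Working session

There is one attempt and no reset: what is moved stays moved. The work goes in short steps, Python scripts to look and compute and a tool call to move; the robot and the scene stay as the last step left them, time stands still between calls to the robot, and variables do not carry over. Pictures are saved under pics/ and viewed, at most 14 in all, crops included, and the job is handed in when it is done.

Besides the shell and the picture viewer there is one more tool, called after "Request:" as name(argument=value, ...) on one line, values as JSON. carry_out: Moves the arm, as the interface text tells. Shift numbers are shares of 200 mm and turn numbers shares of pi rad, none past 1 either way. Its arguments: {"type":"object","properties":{"targets":{"type":"string"}},"required":["targets"]}

```bash
mkdir -p pics
cat > h.py <<'E'
import numpy as np, cv2
from rig import env
def world(f):
    """HxWx3 world points from depth (nan where none)"""
    h,w=f["depth"].shape
    v,u=np.mgrid[0:h,0:w]
    x=(u-f["cx"])/f["fx"]; y=(v-f["cy"])/f["fy"]
    a,b=x.copy(),y.copy()
    for _ in range(8):
        s=1+f["k1"]*(a*a+b*b); a,b=x/s,y/s
    d=f["depth"].astype(float); d[d<=0]=np.nan
    P=np.stack([a*d,b*d,d],-1)
    R=cv2.Rodrigues(np.array(f["rvec"],float))[0]
    return (P-np.array(f["tvec"]).ravel())@R
E
python3 - <<'E'
from h import *
for n in ("scene","side","wrist"):
    f=env.grab_frame(n); cv2.imwrite(f"pics/{n}0.png",f["img"])
    np.savez(f"{n}0.npz",**{k:v for k,v in f.items()})
s=env.read_state(); print(s["time"],s["tcp_pos"],s["eef_rot"],s["gripper_width"])
a=cv2.imread("pics/scene0.png");b=cv2.imread("pics/side0.png")
E
```

```text
0.15 [0.25196778 0.62576857 0.23293055] [[-9.27632224e-01  3.73494714e-01 -3.93774923e-04]
 [ 3.73494905e-01  9.27631348e-01 -1.27990622e-03]
 [-1.12760247e-04 -1.33435519e-03 -9.99999103e-01]] 0.08774146735037924
```

View pics/scene0.png

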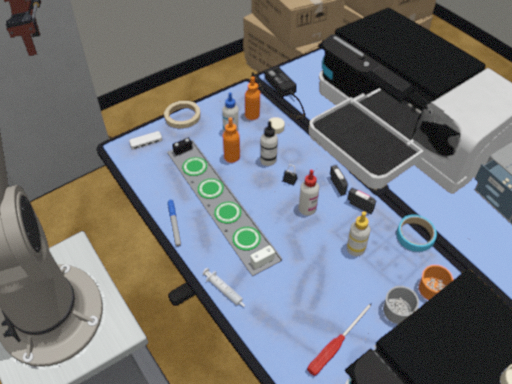

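View pics/side0.png

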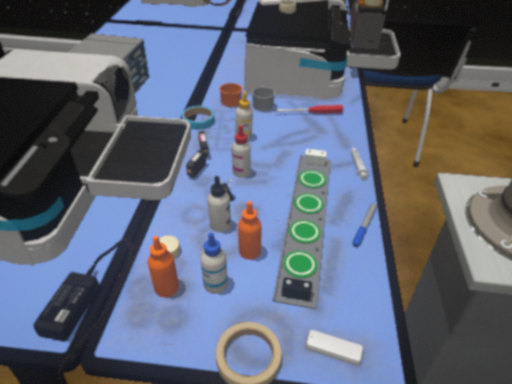

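Scene view: bottles are black (269,145), blue (230,112), red (309,193) and yellow (358,234). The orange look-alikes are at (253,100) and (231,142). The black end block is at (182,145) and the white one at (262,257). Next I'll measure with depth.

```bash
cat > m.py <<'E'
from h import *
from scipy.optimize import least_squares
def bottle(W,c,r=0.05):
    """circle fit r=21.5mm to body points near c"""
    p=W[np.isfinite(W).all(-1)]
    p=p[(np.hypot(*(p[:,:2]-c).T)<r)&(p[:,2]>.015)&(p[:,2]<.075)]
    if len(p)<15: return None
    s=least_squares(lambda q:np.hypot(*(p[:,:2]-q).T)-.0215,c,loss="soft_l1",f_scale=.002)
    return s.x,len(p)
E
python3 - <<'E'
from m import *
B={"scene":dict(black=(269,128),blue=(230,98),red=(310,175),yellow=(362,218),o1=(253,82),o2=(231,124)),
"side":dict(black=(217,185),blue=(211,243),red=(241,137),yellow=(244,102),o1=(157,245),o2=(249,212))}
for n in B:
    f=dict(np.load(f"{n}0.npz")); W=world(f); img=f["img"].astype(int)
    for k,(u,v) in B[n].items():
        # cap points: seed = high points around pixel
        S=W[v-8:v+25,u-10:u+10].reshape(-1,3); S=S[np.isfinite(S).all(1)]
        S=S[(S[:,2]>.09)&(S[:,2]<.14)]
        if len(S)==0: print(n,k,"none");continue
        c=np.median(S[:,:2],0); print(n,k,c.round(4),S[:,2].max().round(3),bottle(W,c))
    g=(img[...,1]>130)&(img[...,2]<90)&(img[...,0]<140)
    N,l,st,ce=cv2.connectedComponentsWithStats(g.astype(np.uint8))
    for i in range(1,N):
        if st[i,4]>40:
            q=W[l==i]; q=q[np.isfinite(q).all(1)]; print(n,"pad",ce[i].round(),st[i,4],((q.min(0)+q.max(0))/2).round(4),np.median(q,0).round(4))
    pts={"scene":[(182,145),(262,257)],"side":[(296,288),(315,155)]}[n]
    for u,v in pts: print("blk",np.nanmedian(W[v-2:v+3,u-2:u+3].reshape(-1,3),0).round(4))
E
```

```text
scene black [0.6266 0.0845] 0.134 (array([0.62895124, 0.08881684]), 300)
scene blue [0.6086 0.226 ] 0.135 (array([0.60996164, 0.2340668 ]), 152)
scene red [ 0.6066 -0.0935] 0.134 (array([ 0.61032208, -0.09067673]), 328)
scene yellow [ 0.6177 -0.2444] 0.134 (array([ 0.62459328, -0.24152142]), 320)
scene o1 [0.6916 0.2481] 0.134 (array([0.69372613, 0.25224121]), 279)
scene o2 [0.5565 0.1458] 0.133 (array([0.55922258, 0.15114977]), 307)
scene pad [194. 166.] 122 [0.4625 0.1732 0.0122] [0.4625 0.1724 0.0127]
scene pad [210. 188.] 136 [0.4566 0.0876 0.0122] [0.4551 0.0878 0.0125]
scene pad [227. 212.] 161 [0.4505 0.0029 0.013 ] [0.45   0.003  0.0126]
scene pad [246. 238.] 191 [ 0.4443 -0.0816  0.0104] [ 0.4433 -0.0819  0.0121]
scene pad [244. 245.] 46 [ 0.4375 -0.0873  0.0117] [ 0.4216 -0.1012  0.0114]
blk [0.4638 0.2307 0.037 ]
blk [ 0.4326 -0.157   0.0383]
side black [0.6279 0.0949] 0.132 (array([0.62861091, 0.08747509]), 471)
side blue [0.6102 0.2387] 0.132 (array([0.61071648, 0.2328368 ]), 558)
side red [ 0.6095 -0.0837] 0.126 (array([ 0.61024389, -0.09193774]), 394)
side yellow [ 0.6219 -0.2353] 0.132 (array([ 0.62486687, -0.24223107]), 273)
side o1 [0.6929 0.2567] 0.131 (array([0.69431318, 0.2508669 ]), 586)
side o2 [0.5601 0.1565] 0.131 (array([0.55960597, 0.14944751]), 501)
side pad [312. 178.] 131 [ 0.443  -0.0833  0.0104] [ 0.443  -0.0828  0.0099]
side pad [308. 202.] 165 [0.4494 0.0011 0.0104] [0.4485 0.0013 0.0098]
side pad [308. 208.] 53 [0.4491 0.013  0.009 ] [0.4496 0.0204 0.01  ]
side pad [303. 236.] 77 [0.4555 0.0945 0.0087] [0.4566 0.1035 0.0093]
side pad [305. 230.] 215 [0.4555 0.0862 0.0099] [0.4549 0.0869 0.0102]
side pad [299. 268.] 111 [0.4622 0.176  0.0093] [0.4641 0.1865 0.0097]
side pad [300. 263.] 278 [0.4616 0.1711 0.0103] [0.4616 0.1713 0.01  ]
blk [0.4678 0.2475 0.0358]
blk [ 0.4396 -0.1406  0.0344]
```

```bash
cat > go.py <<'E'
from h import *
from scipy.spatial.transform import Rotation as Ro
import sys
def rows(x,y,z,deg):
    """move row from measured pose to TCP xyz, tool down, finger axis at deg"""
    s=env.read_state(); R0=np.array(s["eef_rot"]); p=np.array(s["tcp_pos"])
    best=None
    for d in (deg,deg+180):
        a=np.radians(d); Y=np.array([np.cos(a),np.sin(a),0]); Z=np.array([0,0,-1.])
        R=np.stack([np.cross(Y,Z),Y,Z],1); t=Ro.from_matrix(R0.T@R).as_rotvec()
        if best is None or np.linalg.norm(t)<np.linalg.norm(best): best=t
    sh=R0.T@(np.array([x,y,z])-p)
    n=max(np.linalg.norm(sh)/.0417,np.degrees(np.linalg.norm(best))/7.16)
    print("t %.2f pos %s w %.4f F %s j7 %.2f"%(s["time"],p.round(4),s["gripper_width"],np.round(s["ft_force"],1),s["qpos"][6]))
    print("shift",(sh/.2).round(3),"turn",(best/np.pi).round(4),"minrows %.1f"%n)
if __name__=="__main__": rows(*map(float,sys.argv[1:5]))
E
python3 - <<'E'
import cv2
a=cv2.imread("pics/scene0.png")[80:270,165:390]
cv2.imwrite("pics/crop1.png",cv2.resize(a,None,fx=3,fy=3,interpolation=cv2.INTER_CUBIC))
E
python3 go.py .6288 .0881 .234 45
```

```text
t 0.15 pos [0.252  0.6258 0.2329] w 0.0877 F [-0.4 -0.8  0.7] j7 -0.08
shift [-2.752 -1.79  -0.003] turn [-4.000e-04  1.000e-04  1.282e-01] minrows 15.7
```

View pics/crop1.png

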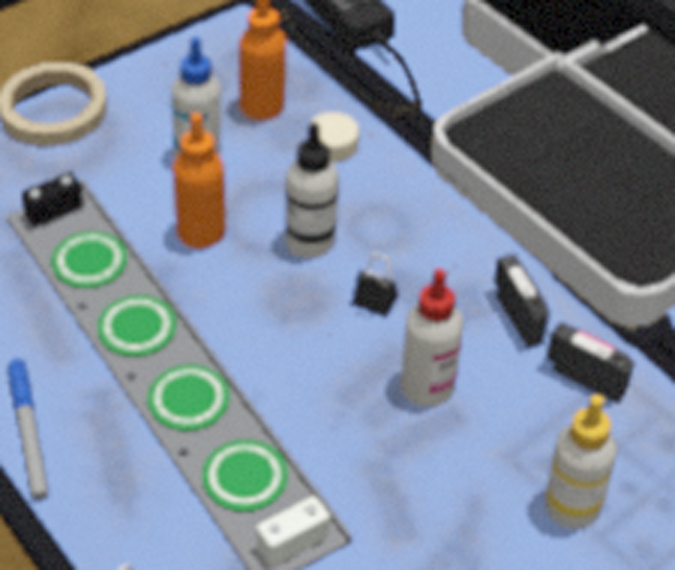

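Crop check: the bottle at scene (269,145) has a black cap and black bands on a white body, so it is the black one. The two orange bottles are look-alikes to leave alone. The black block is at pad_1's end.

Request:
carry_out(targets="-0.95 -0.62 0 0 0 0 1;-0.95 -0.62 0 0 0 0 1;-0.95 -0.62 0 0 0 0 1;-0.95 -0.62 0 0 0 0 1;-0.95 -0.62 0 0 0 0 1;-0.95 -0.62 0 0 0 0 1;-0.95 -0.62 0 0 0 0 1")

```text
time: 0.73
tcp_pos: [0.3863, 0.4346, 0.2337]
eef_rot: [[-0.924, 0.382, 0.001], [0.382, 0.924, -0.002], [-0.002, -0.002, -1.0]]
ft_force: [0.2, -0.1, 0.3]
gripper_width: 0.0876
finger_force: 0.0
```

Request:
carry_out(targets="-0.95 -0.62 0 0 0 0 1;-0.95 -0.62 0 0 0 0 1;-0.95 -0.62 0 0 0 0 1;-0.95 -0.62 0 0 0 0 1;-0.95 -0.62 0 0 0 0 1;-0.95 -0.62 0 0 0 0 1;-0.95 -0.62 0 0 0 0 1")

```text
time: 1.32
tcp_pos: [0.5148, 0.2494, 0.2336]
eef_rot: [[-0.925, 0.381, 0.001], [0.381, 0.925, -0.002], [-0.002, -0.001, -1.0]]
ft_force: [1.1, 0.7, 0.3]
gripper_width: 0.0874
finger_force: 0.0
```

```bash
python3 go.py .6288 .0881 .200 45
```

```text
t 1.32 pos [0.5148 0.2494 0.2336] w 0.0874 F [1.1 0.7 0.3] j7 0.68
shift [-0.834 -0.529  0.17 ] turn [-0.0003  0.0006  0.1257] minrows 4.8
```

Request:
carry_out(targets="-0.834 -0.529 0.17 0 0 0.126 1;-0.834 -0.529 0.17 0 0 0.126 1;-0.834 -0.529 0.17 0 0 0.126 1;-0.834 -0.529 0.17 0 0 0.126 1;-0.834 -0.529 0.17 0 0 0.126 1;-0.834 -0.529 0.17 0 0 0.126 1;-0.834 -0.529 0.17 0 0 0.126 1;-0.834 -0.529 0.17 0 0 0.126 1;-0.834 -0.529 0.17 0 0 0.126 1;-0.834 -0.529 0.17 0 0 0.126 1;-0.834 -0.529 0.17 0 0 0.126 1")

```text
time: 2.23
tcp_pos: [0.6267, 0.0956, 0.1999]
eef_rot: [[-0.714, 0.701, 0.0], [0.701, 0.714, 0.001], [0.0, 0.001, -1.0]]
ft_force: [-0.5, -0.7, 0.1]
gripper_width: 0.0878
finger_force: 0.0
```

```bash
python3 go.py .6288 .0881 .067 45
```

```text
t 2.23 pos [0.6267 0.0956 0.1999] w 0.0878 F [-0.5 -0.7  0.1] j7 0.68
shift [-0.034 -0.02   0.664] turn [ 0.0002 -0.0002  0.003 ] minrows 3.2
```

```bash
python3 - <<'E'
from m import *
for n in("side","scene"):
    f=env.grab_frame(n);print(bottle(world(f),np.array([.6288,.0881]),.04))
E
python3 go.py .6288 .0881 .067 45
```

```text
(array([0.62882033, 0.08721145]), 473)
(array([0.62871033, 0.08892791]), 299)
t 2.33 pos [0.6269 0.0948 0.1999] w 0.0876 F [-0.3  0.1  0.5] j7 0.68
shift [-0.03  -0.018  0.664] turn [ 0.0002 -0.0001  0.0026] minrows 3.2
```

Request:
carry_out(targets="-0.03 -0.018 0 0 0 0.0026 1;-0.03 -0.018 0 0 0 0.0026 1;-0.03 -0.018 0 0 0 0.0026 1")

```text
time: 2.58
tcp_pos: [0.6291, 0.086, 0.1998]
eef_rot: [[-0.705, 0.709, 0.0], [0.709, 0.705, -0.0], [-0.0, -0.0, -1.0]]
ft_force: [0.1, -0.1, -0.0]
gripper_width: 0.088
finger_force: 0.0
```

```bash
python3 go.py .6288 .0881 .067 45
```

```text
t 2.58 pos [0.6291 0.086  0.1998] w 0.0880 F [ 0.1 -0.1 -0. ] j7 0.69
shift [0.009 0.006 0.664] turn [-0.      0.0001 -0.0009] minrows 3.2
```

Request:
carry_out(targets="0.009 0.006 0.1 0 0 0 1;0.009 0.006 0.2 0 0 0 1;0.009 0.006 0.3 0 0 0 1;0.009 0.006 0.4 0 0 0 1;0.009 0.006 0.5 0 0 0 1;0.009 0.006 0.58 0 0 0 1;0.009 0.006 0.64 0 0 0 1;0.009 0.006 0.664 0 0 0 1;0.009 0.006 0.664 0 0 0 1;0.009 0.006 0.664 0 0 0 1;0.009 0.006 0.664 0 0 0 1")

```text
time: 3.5
tcp_pos: [0.6294, 0.0891, 0.068]
eef_rot: [[-0.706, 0.708, 0.002], [0.708, 0.706, 0.0], [-0.001, 0.002, -1.0]]
ft_force: [-0.0, -0.0, 0.6]
gripper_width: 0.0881
finger_force: 0.0
```

```bash
python3 go.py .6288 .0881 .067 45
```

```text
t 3.50 pos [0.6294 0.0891 0.068 ] w 0.0881 F [-0.  -0.   0.6] j7 0.73
shift [-0.002 -0.006  0.005] turn [ 0.0005  0.0003 -0.0005] minrows 0.0
```

Request:
carry_out(targets="0 -0.004 0 0 0 0 -1;0 -0.004 0 0 0 0 -1;0 -0.004 0 0 0 0 -1;0 -0.004 0 0 0 0 -1;0 -0.004 0 0 0 0 -1;0 -0.004 0 0 0 0 -1;0 -0.004 0 0 0 0 -1;0 -0.004 0 0 0 0 -1;0 -0.004 0 0 0 0 -1")

```text
time: 4.25
tcp_pos: [0.628, 0.0885, 0.0669]
eef_rot: [[-0.706, 0.708, 0.0], [0.708, 0.706, 0.0], [0.0, 0.0, -1.0]]
ft_force: [0.5, -0.4, 0.2]
gripper_width: 0.0421
finger_force: 30.0
```

```bash
python3 go.py .462 .172 .234 -4
```

```text
t 4.25 pos [0.628  0.0885 0.0669] w 0.0421 F [ 0.5 -0.4  0.2] j7 0.73
shift [ 0.882 -0.293 -0.836] turn [ 0.     -0.      0.2718] minrows 6.8
```

Request:
carry_out(targets="0 0 -0.05 0 0 0 -1;0 0 -0.15 0 0 0 -1;0 0 -0.25 0 0 0 -1;0 0 -0.38 0 0 0 -1;0 0 -0.5 0 0 0 -1;0 0 -0.62 0 0 0 -1;0 0 -0.74 0 0 0 -1;0.05 -0.02 -0.82 0 0 0.02 -1;0.14 -0.05 -0.836 0 0 0.05 -1;0.25 -0.08 -0.836 0 0 0.08 -1;0.36 -0.12 -0.836 0 0 0.11 -1;0.47 -0.16 -0.836 0 0 0.145 -1;0.58 -0.19 -0.836 0 0 0.18 -1;0.69 -0.23 -0.836 0 0 0.215 -1;0.79 -0.26 -0.836 0 0 0.245 -1;0.86 -0.285 -0.836 0 0 0.265 -1;0.882 -0.293 -0.836 0 0 0.272 -1;0.882 -0.293 -0.836 0 0 0.272 -1;0.882 -0.293 -0.836 0 0 0.272 -1;0.882 -0.293 -0.836 0 0 0.272 -1")

```text
time: 5.92
tcp_pos: [0.4624, 0.1716, 0.2345]
eef_rot: [[0.07, 0.998, 0.001], [0.998, -0.07, 0.0], [0.0, 0.001, -1.0]]
ft_force: [-0.5, 0.3, -1.4]
gripper_width: 0.0422
finger_force: 30.0
```

```bash
python3 - <<'E'
from h import *
f=env.grab_frame("scene"); g=env.grab_frame("side")
cv2.imwrite("pics/p2.png",np.hstack([cv2.resize(f["img"][60:300,100:400],(400,320)),cv2.resize(g["img"][80:320,130:430],(400,320))]))
E
python3 go.py .462 .172 .078 -4
```

```text
t 6.02 pos [0.4625 0.1715 0.2342] w 0.0420 F [-0.2 -0.9 -1.3] j7 -0.46
shift [ 0.002 -0.003  0.781] turn [ 0.0001  0.     -0.0004] minrows 3.7
```

View pics/p2.png

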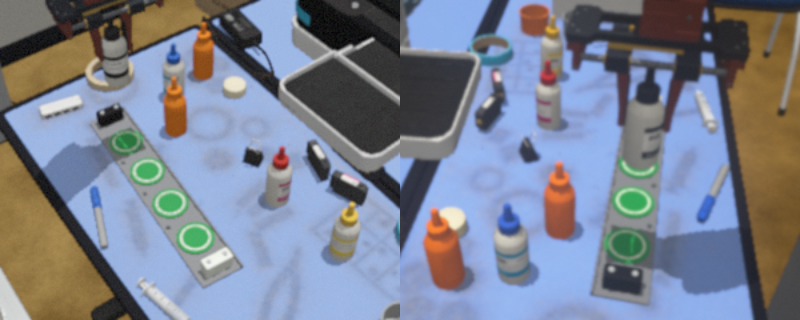

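The views show the black bottle upright in the gripper, above pad_1, and the other bottles undisturbed.

Request:
carry_out(targets="0.002 -0.003 0.06 0 0 0 -1;0.002 -0.003 0.16 0 0 0 -1;0.002 -0.003 0.26 0 0 0 -1;0.002 -0.003 0.36 0 0 0 -1;0.002 -0.003 0.46 0 0 0 -1;0.002 -0.003 0.56 0 0 0 -1;0.002 -0.003 0.64 0 0 0 -1;0.002 -0.003 0.69 0 0 0 -1;0.002 -0.003 0.73 0 0 0 -1;0.002 -0.003 0.755 0 0 0 -1;0.002 -0.003 0.77 0 0 0 -1;0.002 -0.003 0.78 0 0 0 -1;0.002 -0.003 0.788 0 0 0 -1;0.002 -0.003 0.788 0 0 0 -1;0.002 -0.003 0.788 0 0 0 -1;0.002 -0.003 0.788 0 0 0 -1")

```text
time: 7.35
tcp_pos: [0.4615, 0.1726, 0.0768]
eef_rot: [[0.07, 0.998, 0.001], [0.998, -0.07, 0.0], [0.001, 0.001, -1.0]]
ft_force: [1.0, 0.7, -1.2]
gripper_width: 0.042
finger_force: 30.0
```

```bash
python3 go.py .462 .172 .076 -4
```

```text
t 7.35 pos [0.4615 0.1726 0.0768] w 0.0420 F [ 1.   0.7 -1.2] j7 -0.31
shift [-0.003  0.002  0.004] turn [ 0.0002 -0.0002 -0.0002] minrows 0.0
```

Request:
carry_out(targets="0 0 0.004 0 0 0 -1;0 0 0.004 0 0 0 -1;0 0 0.004 0 0 0 0;0 0 0.004 0 0 0 0.1;0 0 0.004 0 0 0 0.2;0 0 0.004 0 0 0 0.4;0 0 0.004 0 0 0 0.7;0 0 0.004 0 0 0 1;0 0 0.004 0 0 0 1;0 0 0.004 0 0 0 1;0 0 -0.05 0 0 0 1;0 0 -0.15 0 0 0 1;0 0 -0.3 0 0 0 1;0 0 -0.45 0 0 0 1;0 0 -0.6 0 0 0 1;0 0 -0.75 0 0 0 1;0 0 -0.8 0 0 0 1;0 0 -0.8 0 0 0 1;0 0 -0.8 0 0 0 1;0 0 -0.8 0 0 0 1")

```text
time: 9.02
tcp_pos: [0.4604, 0.1721, 0.2352]
eef_rot: [[0.07, 0.998, -0.002], [0.998, -0.07, -0.001], [-0.001, -0.002, -1.0]]
ft_force: [-0.7, -0.5, 0.1]
gripper_width: 0.0879
finger_force: 0.0
```

```bash
python3 - <<'E'
from m import *
for n in("side","scene"):
    f=env.grab_frame(n);W=world(f);print(n,bottle(W,np.array([.462,.172]),.04),bottle(W,np.array([.6103,.2334]),.04))
E
python3 go.py .6103 .2334 .2 -55
```

```text
side (array([0.46091632, 0.1705549 ]), 531) (array([0.61111875, 0.23274626]), 563)
scene (array([0.46217154, 0.17135829]), 315) (array([0.60982751, 0.23405797]), 149)
t 9.12 pos [0.4604 0.172  0.2349] w 0.0879 F [-0.1  0.2 -0.7] j7 -0.46
shift [0.359 0.727 0.172] turn [-0.0004  0.0009  0.2831] minrows 7.1
```

Request:
carry_out(targets="0.09 0.18 0 0 0 0.04 1;0.18 0.36 0.05 0 0 0.08 1;0.27 0.55 0.1 0 0 0.12 1;0.34 0.69 0.15 0 0 0.16 1;0.359 0.727 0.172 0 0 0.2 1;0.359 0.727 0.172 0 0 0.24 1;0.359 0.727 0.172 0 0 0.27 1;0.359 0.727 0.172 0 0 0.283 1;0.359 0.727 0.172 0 0 0.283 1;0.359 0.727 0.172 0 0 0.283 1;0.359 0.727 0.172 0 0 0.283 1;0.359 0.727 0.172 0 0 0.283 1;0.359 0.727 0.172 0 0 0.283 1")

```text
time: 10.2
tcp_pos: [0.6113, 0.2338, 0.202]
eef_rot: [[0.819, 0.574, -0.0], [0.574, -0.819, 0.0], [-0.0, -0.0, -1.0]]
ft_force: [0.1, -0.8, -0.1]
gripper_width: 0.0879
finger_force: 0.0
```

```bash
python3 go.py .6103 .2334 .067 -55
```

```text
t 10.20 pos [0.6113 0.2338 0.202 ] w 0.0879 F [ 0.1 -0.8 -0.1] j7 -1.13
shift [-0.005 -0.001  0.675] turn [-0.0001  0.      0.0003] minrows 3.2
```

Request:
carry_out(targets="-0.005 -0.001 0.1 0 0 0 1;-0.005 -0.001 0.2 0 0 0 1;-0.005 -0.001 0.3 0 0 0 1;-0.005 -0.001 0.4 0 0 0 1;-0.005 -0.001 0.5 0 0 0 1;-0.005 -0.001 0.59 0 0 0 1;-0.005 -0.001 0.65 0 0 0 1;-0.005 -0.001 0.672 0 0 0 1;-0.005 -0.001 0.672 0 0 0 1;-0.005 -0.001 0.672 0 0 0 1;-0.005 -0.001 0.672 0 0 0 1;-0.005 -0.001 0.672 0 0 0 -1;-0.005 -0.001 0.672 0 0 0 -1;-0.005 -0.001 0.672 0 0 0 -1;-0.005 -0.001 0.672 0 0 0 -1;-0.005 -0.001 0.672 0 0 0 -1;-0.005 -0.001 0.672 0 0 0 -1;-0.005 -0.001 0.672 0 0 0 -1;-0.005 -0.001 0.672 0 0 0 -1;-0.005 -0.001 0.672 0 0 0 -1")

```text
time: 11.87
tcp_pos: [0.6105, 0.2334, 0.0676]
eef_rot: [[0.819, 0.574, -0.0], [0.574, -0.819, -0.0], [-0.0, -0.0, -1.0]]
ft_force: [-0.8, -0.8, 0.1]
gripper_width: 0.0419
finger_force: 30.0
```

```bash
python3 go.py .4557 .087 .234 -4
```

```text
t 11.87 pos [0.6105 0.2334 0.0676] w 0.0419 F [-0.8 -0.8  0.1] j7 -1.05
shift [-1.054  0.156 -0.832] turn [-0.      0.     -0.2832] minrows 7.1
```

Request:
carry_out(targets="0 0 -0.05 0 0 0 -1;0 0 -0.15 0 0 0 -1;0 0 -0.27 0 0 0 -1;0 0 -0.4 0 0 0 -1;0 0 -0.53 0 0 0 -1;0 0 -0.66 0 0 0 -1;0 0 -0.77 0 0 0 -1;-0.05 0.008 -0.832 0 0 -0.02 -1;-0.15 0.02 -0.832 0 0 -0.05 -1;-0.27 0.04 -0.832 0 0 -0.085 -1;-0.39 0.06 -0.832 0 0 -0.12 -1;-0.51 0.08 -0.832 0 0 -0.15 -1;-0.63 0.095 -0.832 0 0 -0.18 -1;-0.75 0.11 -0.832 0 0 -0.215 -1;-0.86 0.13 -0.832 0 0 -0.245 -1;-0.94 0.14 -0.832 0 0 -0.27 -1;-0.98 0.145 -0.832 0 0 -0.283 -1;-0.98 0.145 -0.832 0 0 -0.283 -1;-0.98 0.145 -0.832 0 0 -0.283 -1;-0.98 0.145 -0.832 0 0 -0.283 -1")

```text
time: 13.53
tcp_pos: [0.4672, 0.0978, 0.2345]
eef_rot: [[0.071, 0.997, 0.001], [0.997, -0.071, 0.0], [0.001, 0.001, -1.0]]
ft_force: [0.4, -0.0, -1.2]
gripper_width: 0.0423
finger_force: 30.0
```

```bash
python3 go.py .4557 .087 .077 -4
```

```text
t 13.53 pos [0.4672 0.0978 0.2345] w 0.0423 F [ 0.4 -0.  -1.2] j7 -0.31
shift [-0.058 -0.054  0.787] turn [ 0.0003 -0.0002 -0.0005] minrows 3.8
```

Request:
carry_out(targets="-0.03 -0.03 0 0 0 0 -1;-0.058 -0.054 0 0 0 0 -1;-0.058 -0.054 0.05 0 0 0 -1;-0.058 -0.054 0.15 0 0 0 -1;-0.058 -0.054 0.26 0 0 0 -1;-0.058 -0.054 0.36 0 0 0 -1;-0.058 -0.054 0.46 0 0 0 -1;-0.058 -0.054 0.56 0 0 0 -1;-0.058 -0.054 0.64 0 0 0 -1;-0.058 -0.054 0.69 0 0 0 -1;-0.058 -0.054 0.73 0 0 0 -1;-0.058 -0.054 0.755 0 0 0 -1;-0.058 -0.054 0.77 0 0 0 -1;-0.058 -0.054 0.78 0 0 0 -1;-0.058 -0.054 0.787 0 0 0 -1;-0.058 -0.054 0.787 0 0 0 -1;-0.058 -0.054 0.787 0 0 0 -1;-0.058 -0.054 0.787 0 0 0 -1")

```text
time: 15.03
tcp_pos: [0.4553, 0.0865, 0.077]
eef_rot: [[0.07, 0.998, 0.001], [0.998, -0.07, 0.0], [0.0, 0.001, -1.0]]
ft_force: [-0.1, -0.3, -0.7]
gripper_width: 0.0422
finger_force: 30.0
```

```bash
python3 go.py .4557 .087 .0765 -4
```

```text
t 15.03 pos [0.4553 0.0865 0.077 ] w 0.0422 F [-0.1 -0.3 -0.7] j7 -0.11
shift [0.002 0.002 0.003] turn [ 0.0002 -0.0002 -0.0002] minrows 0.0
```

Request:
carry_out(targets="0 0 0.003 0 0 0 -1;0 0 0.003 0 0 0 -1;0 0 0.003 0 0 0 0;0 0 0.003 0 0 0 0.1;0 0 0.003 0 0 0 0.2;0 0 0.003 0 0 0 0.4;0 0 0.003 0 0 0 0.7;0 0 0.003 0 0 0 1;0 0 0.003 0 0 0 1;0 0 0.003 0 0 0 1;0 0 -0.05 0 0 0 1;0 0 -0.15 0 0 0 1;0 0 -0.3 0 0 0 1;0 0 -0.45 0 0 0 1;0 0 -0.6 0 0 0 1;0 0 -0.75 0 0 0 1;0 0 -0.8 0 0 0 1;0 0 -0.8 0 0 0 1;0 0 -0.8 0 0 0 1;0 0 -0.8 0 0 0 1")

```text
time: 16.7
tcp_pos: [0.454, 0.0862, 0.2354]
eef_rot: [[0.07, 0.998, -0.002], [0.998, -0.07, -0.001], [-0.001, -0.002, -1.0]]
ft_force: [-0.1, 0.3, -0.2]
gripper_width: 0.0877
finger_force: 0.0
```

```bash
python3 - <<'E'
from m import *
for n in("side","scene"):
    f=env.grab_frame(n);W=world(f);print(n,bottle(W,np.array([.462,.172]),.04),bottle(W,np.array([.4557,.087]),.04),bottle(W,np.array([.6103,-.0913]),.04))
E
python3 go.py .6103 -.0913 .2 -4
```

```text
side (array([0.46098041, 0.17054264]), 532) (array([0.45585721, 0.08784385]), 170) (array([ 0.61016069, -0.0919243 ]), 396)
scene (array([0.46195715, 0.17108139]), 267) (array([0.45560069, 0.08882317]), 338) (array([ 0.61027178, -0.09082135]), 326)
t 16.80 pos [0.454  0.0861 0.2352] w 0.0877 F [ 0.9 -0.1  0.1] j7 -0.31
shift [-0.829  0.843  0.175] turn [-0.0008  0.0006 -0.0002] minrows 5.7
```

Both are placed well. Next is red.

Request:
carry_out(targets="-0.14 0.14 0 0 0 0 1;-0.28 0.28 0.02 0 0 0 1;-0.42 0.42 0.06 0 0 0 1;-0.56 0.56 0.1 0 0 0 1;-0.7 0.7 0.14 0 0 0 1;-0.8 0.81 0.175 0 0 0 1;-0.829 0.843 0.175 0 0 0 1;-0.829 0.843 0.175 0 0 0 1;-0.829 0.843 0.175 0 0 0 1;-0.829 0.843 0.175 0 0 0 1;-0.829 0.843 0.175 0 0 0 1;-0.829 0.843 0.175 0 0 0 1")

```text
time: 17.8
tcp_pos: [0.6111, -0.0892, 0.202]
eef_rot: [[0.068, 0.998, 0.0], [0.998, -0.068, 0.001], [0.001, 0.0, -1.0]]
ft_force: [-0.0, -0.1, -0.2]
gripper_width: 0.0878
finger_force: 0.0
```

```bash
python3 go.py .6103 -.0913 .067 -4
```

```text
t 17.80 pos [ 0.6111 -0.0892  0.202 ] w 0.0878 F [-0.  -0.1 -0.2] j7 0.25
shift [-0.011 -0.003  0.675] turn [ 0.0001 -0.0003  0.0004] minrows 3.2
```

Request:
carry_out(targets="-0.008 -0.003 0.1 0 0 0 1;-0.008 -0.003 0.2 0 0 0 1;-0.008 -0.003 0.3 0 0 0 1;-0.008 -0.003 0.4 0 0 0 1;-0.008 -0.003 0.5 0 0 0 1;-0.008 -0.003 0.59 0 0 0 1;-0.008 -0.003 0.65 0 0 0 1;-0.008 -0.003 0.672 0 0 0 1;-0.008 -0.003 0.672 0 0 0 1;-0.008 -0.003 0.672 0 0 0 1;-0.008 -0.003 0.672 0 0 0 1;-0.008 -0.003 0.672 0 0 0 -1;-0.008 -0.003 0.672 0 0 0 -1;-0.008 -0.003 0.672 0 0 0 -1;-0.008 -0.003 0.672 0 0 0 -1;-0.008 -0.003 0.672 0 0 0 -1;-0.008 -0.003 0.672 0 0 0 -1;-0.008 -0.003 0.672 0 0 0 -1;-0.008 -0.003 0.672 0 0 0 -1;-0.008 -0.003 0.672 0 0 0 -1")

```text
time: 19.47
tcp_pos: [0.6108, -0.0924, 0.0672]
eef_rot: [[0.07, 0.998, -0.0], [0.998, -0.07, -0.0], [-0.0, -0.0, -1.0]]
ft_force: [-0.8, 0.4, 0.1]
gripper_width: 0.0418
finger_force: 30.0
```

```bash
python3 go.py .4495 .002 .234 -4
```

```text
t 19.47 pos [ 0.6108 -0.0924  0.0672] w 0.0418 F [-0.8  0.4  0.1] j7 0.34
shift [ 0.414 -0.838 -0.834] turn [-0.      0.     -0.0002] minrows 6.0
```

Request:
carry_out(targets="0 0 -0.05 0 0 0 -1;0 0 -0.15 0 0 0 -1;0 0 -0.27 0 0 0 -1;0 0 -0.4 0 0 0 -1;0 0 -0.53 0 0 0 -1;0 0 -0.66 0 0 0 -1;0 0 -0.77 0 0 0 -1;0.03 -0.05 -0.834 0 0 0 -1;0.07 -0.14 -0.834 0 0 0 -1;0.12 -0.25 -0.834 0 0 0 -1;0.18 -0.36 -0.834 0 0 0 -1;0.23 -0.47 -0.834 0 0 0 -1;0.29 -0.58 -0.834 0 0 0 -1;0.34 -0.68 -0.834 0 0 0 -1;0.38 -0.77 -0.834 0 0 0 -1;0.41 -0.82 -0.834 0 0 0 -1;0.414 -0.838 -0.834 0 0 0 -1;0.414 -0.838 -0.834 0 0 0 -1;0.414 -0.838 -0.834 0 0 0 -1;0.414 -0.838 -0.834 0 0 0 -1")

```text
time: 21.13
tcp_pos: [0.4503, 0.0014, 0.2344]
eef_rot: [[0.071, 0.997, 0.001], [0.997, -0.071, -0.0], [-0.0, 0.001, -1.0]]
ft_force: [1.1, -0.3, -1.5]
gripper_width: 0.0417
finger_force: 30.0
```

```bash
python3 go.py .4495 .002 .0767 -4
```

```text
t 21.13 pos [0.4503 0.0014 0.2344] w 0.0417 F [ 1.1 -0.3 -1.5] j7 -0.13
shift [ 0.003 -0.005  0.788] turn [ 0.0003  0.0001 -0.0005] minrows 3.8
```

Request:
carry_out(targets="0.003 -0.004 0.06 0 0 0 -1;0.003 -0.004 0.16 0 0 0 -1;0.003 -0.004 0.26 0 0 0 -1;0.003 -0.004 0.36 0 0 0 -1;0.003 -0.004 0.46 0 0 0 -1;0.003 -0.004 0.56 0 0 0 -1;0.003 -0.004 0.64 0 0 0 -1;0.003 -0.004 0.69 0 0 0 -1;0.003 -0.004 0.73 0 0 0 -1;0.003 -0.004 0.755 0 0 0 -1;0.003 -0.004 0.77 0 0 0 -1;0.003 -0.004 0.78 0 0 0 -1;0.003 -0.004 0.788 0 0 0 -1;0.003 -0.004 0.788 0 0 0 -1;0.003 -0.004 0.788 0 0 0 -1;0.003 -0.004 0.788 0 0 0 -1")

```text
time: 22.47
tcp_pos: [0.449, 0.0028, 0.0768]
eef_rot: [[0.07, 0.998, 0.001], [0.998, -0.07, 0.0], [0.0, 0.001, -1.0]]
ft_force: [-0.6, -0.8, -1.4]
gripper_width: 0.0419
finger_force: 30.0
```

```bash
python3 go.py .4495 .002 .0762 -4
```

```text
t 22.47 pos [0.449  0.0028 0.0768] w 0.0419 F [-0.6 -0.8 -1.4] j7 0.12
shift [-0.004  0.003  0.003] turn [ 0.0002 -0.0001 -0.0002] minrows 0.0
```

Request:
carry_out(targets="0 0 0.003 0 0 0 -1;0 0 0.003 0 0 0 -1;0 0 0.003 0 0 0 0;0 0 0.003 0 0 0 0.1;0 0 0.003 0 0 0 0.2;0 0 0.003 0 0 0 0.4;0 0 0.003 0 0 0 0.7;0 0 0.003 0 0 0 1;0 0 0.003 0 0 0 1;0 0 0.003 0 0 0 1;0 0 -0.05 0 0 0 1;0 0 -0.15 0 0 0 1;0 0 -0.3 0 0 0 1;0 0 -0.45 0 0 0 1;0 0 -0.6 0 0 0 1;0 0 -0.75 0 0 0 1;0 0 -0.8 0 0 0 1;0 0 -0.8 0 0 0 1;0 0 -0.8 0 0 0 1;0 0 -0.8 0 0 0 1")

```text
time: 24.13
tcp_pos: [0.4477, 0.0026, 0.2352]
eef_rot: [[0.07, 0.998, -0.002], [0.998, -0.07, -0.001], [-0.001, -0.002, -1.0]]
ft_force: [0.0, -0.5, -0.4]
gripper_width: 0.0879
finger_force: 0.0
```

```bash
python3 - <<'E'
from m import *
for n in("side","scene"):
    f=env.grab_frame(n);W=world(f);print(n,[bottle(W,np.array(c),.035) for c in((.4557,.087),(.4495,.002),(.6247,-.2419))])
E
python3 go.py .6247 -.2419 .2 -4
```

```text
side [(array([0.45583943, 0.08763748]), 169), (array([0.44875488, 0.0031462 ]), 128), (array([ 0.62483381, -0.24199311]), 341)]
scene [(array([0.45518716, 0.08890483]), 301), (array([0.44808917, 0.0042085 ]), 323), (array([ 0.62459671, -0.24158587]), 320)]
t 24.23 pos [0.4476 0.0025 0.235 ] w 0.0880 F [ 0.5  0.2 -0.2] j7 -0.13
shift [-1.156  0.97   0.174] turn [-0.0009  0.0005 -0.0003] minrows 7.3
```

Request:
carry_out(targets="-0.14 0.12 0 0 0 0 1;-0.28 0.24 0 0 0 0 1;-0.42 0.35 0 0 0 0 1;-0.56 0.47 0 0 0 0 1;-0.7 0.59 0 0 0 0 1;-0.83 0.7 0 0 0 0 1;-0.95 0.81 0 0 0 0 1;-0.98 0.9 0 0 0 0 1;-0.98 0.97 0 0 0 0 1;-0.98 0.97 0 0 0 0 1;-0.98 0.97 0 0 0 0 1;-0.98 0.97 0 0 0 0 1")

```text
time: 25.23
tcp_pos: [0.6272, -0.2063, 0.2352]
eef_rot: [[0.071, 0.998, -0.002], [0.998, -0.071, 0.0], [0.0, -0.003, -1.0]]
ft_force: [0.0, 0.1, 0.4]
gripper_width: 0.0877
finger_force: 0.0
```

```bash
python3 go.py .6247 -.2419 .2 -4
```

```text
t 25.23 pos [ 0.6272 -0.2063  0.2352] w 0.0877 F [0.  0.1 0.4] j7 0.45
shift [-0.179  0.     0.176] turn [-0.0008 -0.     -0.0003] minrows 1.2
```

Request:
carry_out(targets="-0.1 0 0.05 0 0 0 1;-0.179 0 0.12 0 0 0 1;-0.179 0 0.176 0 0 0 1;-0.179 0 0.176 0 0 0 1;-0.179 0 0.176 0 0 0 1;-0.179 0 0.176 0 0 0 1;-0.179 0 0.176 0 0 0 1")

```text
time: 25.82
tcp_pos: [0.6266, -0.2411, 0.202]
eef_rot: [[0.069, 0.998, 0.001], [0.998, -0.069, 0.0], [0.0, 0.001, -1.0]]
ft_force: [0.4, -0.2, 0.5]
gripper_width: 0.0879
finger_force: 0.0
```

```bash
python3 go.py .6247 -.2419 .067 -4
```

```text
t 25.82 pos [ 0.6266 -0.2411  0.202 ] w 0.0879 F [ 0.4 -0.2  0.5] j7 0.53
shift [-0.005 -0.01   0.675] turn [ 0.0004 -0.0001  0.0003] minrows 3.2
```

Request:
carry_out(targets="-0.005 -0.007 0.1 0 0 0 1;-0.005 -0.007 0.2 0 0 0 1;-0.005 -0.007 0.3 0 0 0 1;-0.005 -0.007 0.4 0 0 0 1;-0.005 -0.007 0.5 0 0 0 1;-0.005 -0.007 0.59 0 0 0 1;-0.005 -0.007 0.65 0 0 0 1;-0.005 -0.007 0.672 0 0 0 1;-0.005 -0.007 0.672 0 0 0 1;-0.005 -0.007 0.672 0 0 0 1;-0.005 -0.007 0.672 0 0 0 1;-0.005 -0.007 0.672 0 0 0 -1;-0.005 -0.007 0.672 0 0 0 -1;-0.005 -0.007 0.672 0 0 0 -1;-0.005 -0.007 0.672 0 0 0 -1;-0.005 -0.007 0.672 0 0 0 -1;-0.005 -0.007 0.672 0 0 0 -1;-0.005 -0.007 0.672 0 0 0 -1;-0.005 -0.007 0.672 0 0 0 -1;-0.005 -0.007 0.672 0 0 0 -1")

```text
time: 27.48
tcp_pos: [0.6244, -0.2431, 0.0668]
eef_rot: [[0.07, 0.998, -0.0], [0.998, -0.07, 0.0], [0.0, -0.0, -1.0]]
ft_force: [0.6, 0.2, -0.4]
gripper_width: 0.0413
finger_force: 29.8
```

```bash
python3 go.py .443 -.083 .234 -4
```

```text
t 27.48 pos [ 0.6244 -0.2431  0.0668] w 0.0413 F [ 0.6  0.2 -0.4] j7 0.61
shift [ 0.735 -0.961 -0.836] turn [-0.     -0.     -0.0002] minrows 7.1
```

Request:
carry_out(targets="0 0 -0.06 0 0 0 -1;0 0 -0.18 0 0 0 -1;0 0 -0.32 0 0 0 -1;0 0 -0.46 0 0 0 -1;0 0 -0.6 0 0 0 -1;0 0 -0.73 0 0 0 -1;0.03 -0.04 -0.82 0 0 0 -1;0.09 -0.12 -0.836 0 0 0 -1;0.17 -0.22 -0.836 0 0 0 -1;0.25 -0.33 -0.836 0 0 0 -1;0.33 -0.43 -0.836 0 0 0 -1;0.41 -0.54 -0.836 0 0 0 -1;0.49 -0.64 -0.836 0 0 0 -1;0.57 -0.75 -0.836 0 0 0 -1;0.65 -0.85 -0.836 0 0 0 -1;0.71 -0.93 -0.836 0 0 0 -1;0.735 -0.961 -0.836 0 0 0 -1;0.735 -0.961 -0.836 0 0 0 -1;0.735 -0.961 -0.836 0 0 0 -1;0.735 -0.961 -0.836 0 0 0 -1")

```text
time: 29.15
tcp_pos: [0.4438, -0.0836, 0.2346]
eef_rot: [[0.071, 0.997, 0.001], [0.997, -0.071, -0.0], [0.0, 0.001, -1.0]]
ft_force: [-0.3, -0.3, -0.6]
gripper_width: 0.0423
finger_force: 29.8
```

```bash
python3 go.py .443 -.083 .0767 -4
```

```text
t 29.15 pos [ 0.4438 -0.0836  0.2346] w 0.0423 F [-0.3 -0.3 -0.6] j7 0.08
shift [ 0.003 -0.005  0.789] turn [ 0.0004 -0.     -0.0004] minrows 3.8
```

Request:
carry_out(targets="0.003 -0.004 0.06 0 0 0 -1;0.003 -0.004 0.16 0 0 0 -1;0.003 -0.004 0.26 0 0 0 -1;0.003 -0.004 0.36 0 0 0 -1;0.003 -0.004 0.46 0 0 0 -1;0.003 -0.004 0.56 0 0 0 -1;0.003 -0.004 0.64 0 0 0 -1;0.003 -0.004 0.69 0 0 0 -1;0.003 -0.004 0.73 0 0 0 -1;0.003 -0.004 0.755 0 0 0 -1;0.003 -0.004 0.77 0 0 0 -1;0.003 -0.004 0.78 0 0 0 -1;0.003 -0.004 0.788 0 0 0 -1;0.003 -0.004 0.788 0 0 0 -1;0.003 -0.004 0.788 0 0 0 -1;0.003 -0.004 0.788 0 0 0 -1")

```text
time: 30.48
tcp_pos: [0.4426, -0.0822, 0.0768]
eef_rot: [[0.07, 0.998, 0.001], [0.998, -0.07, 0.0], [0.0, 0.001, -1.0]]
ft_force: [0.1, 0.3, -0.7]
gripper_width: 0.0421
finger_force: 29.8
```

```bash
python3 go.py .443 -.083 .0762 -4
```

```text
t 30.48 pos [ 0.4426 -0.0822  0.0768] w 0.0421 F [ 0.1  0.3 -0.7] j7 0.37
shift [-0.004  0.002  0.003] turn [ 0.0003 -0.0001 -0.0002] minrows 0.0
```

Request:
carry_out(targets="0 0 0.003 0 0 0 -1;0 0 0.003 0 0 0 -1;0 0 0.003 0 0 0 0;0 0 0.003 0 0 0 0.1;0 0 0.003 0 0 0 0.2;0 0 0.003 0 0 0 0.4;0 0 0.003 0 0 0 0.7;0 0 0.003 0 0 0 1;0 0 0.003 0 0 0 1;0 0 0.003 0 0 0 1;0 0 -0.05 0 0 0 1;0 0 -0.15 0 0 0 1;0 0 -0.3 0 0 0 1;0 0 -0.45 0 0 0 1;0 0 -0.6 0 0 0 1;0 0 -0.75 0 0 0 1;0 0 -0.8 0 0 0 1;0 0 -0.8 0 0 0 1;0 0 -0.8 0 0 0 1;0 0 -0.8 0 0 0 1")

```text
time: 32.15
tcp_pos: [0.4413, -0.0821, 0.2352]
eef_rot: [[0.07, 0.998, -0.002], [0.998, -0.07, -0.0], [-0.0, -0.002, -1.0]]
ft_force: [-0.5, -0.8, -0.2]
gripper_width: 0.0878
finger_force: 0.0
```

```bash
python3 - <<'E'
from m import *
I=[]
for n in("side","scene"):
    f=env.grab_frame(n);W=world(f);I.append(f["img"]);print(n,[bottle(W,np.array(c),.035) for c in((.462,.172),(.4557,.087),(.4495,.002),(.443,-.083))])
cv2.imwrite("pics/fin.png",np.hstack([cv2.resize(I[1][60:300,100:400],(400,320)),cv2.resize(I[0][80:320,130:430],(400,320))]))
E
python3 go.py .443 -.083 .0762 -4
```

```text
side [(array([0.46084444, 0.17052563]), 530), (array([0.45590433, 0.08790059]), 170), (array([0.44867081, 0.00323664]), 130), (array([ 0.44268297, -0.08076773]), 87)]
scene [(array([0.46195221, 0.17125294]), 247), (array([0.45506459, 0.08897934]), 276), (array([0.44802252, 0.00427302]), 324), (array([ 0.44265017, -0.07991371]), 323)]
t 32.25 pos [ 0.4413 -0.0823  0.235 ] w 0.0878 F [-0.  -0.1 -0.8] j7 0.08
shift [-0.002  0.011  0.794] turn [-0.0009  0.0003 -0.0003] minrows 3.8
```

View pics/fin.png

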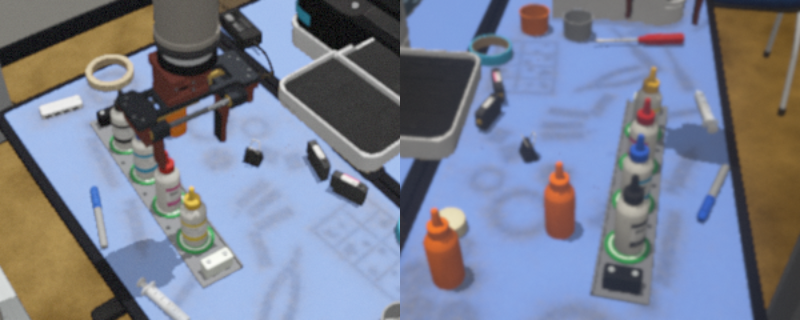

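All four bottles stand on their pads within about 3 mm of centre: black by the black block, then blue, red, and yellow by the white block. The gripper is clear above them and the orange bottles haven't moved.

```bash
python3 -c "
from rig import env
print(env.close_job())"
```

```text
the job is handed in; nothing more can be done
None
```

The job is handed in: black, blue, red and yellow stand upright and released on pads 1 to 4, black beside the black block and yellow beside the white one, after about 32 s of robot time.

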